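# Pack the power module and the capacitor into the parts crate

### The job

Pack the power module (the block standing in the test cradle) and the can capacitor upright into the open crate, one on each side of the wire spool that is already in it, both standing flat on the crate's floor with their tops below its long sides. Set each down gently in the crate rather than dropping it. Leave the mouse and the tip-cleaner dish where they are.

Things in the scene. Friction and masses are not known exactly. Their poses are not given: they have to be found in the camera images.
- crate: Open plywood crate, fixed. Origin: centre of its underside; x across, y along, z up. Outside 82 (x) x 176 (y) mm, inside 68 x 162, walls 7, floor 6 thick. Long sides (+-x) 90 mm high, ends (+-y) only 36. A wire spool, 54 mm across, 34 high (top at z = 40), is fixed upright on the floor at y = +6 mm. Beside the packed module there is no finger room at the long sides, but there is over spool and ends.
- short_gap (a point): Centre, on the crate's floor, of the gap between spool and the crate's +y end: 48 mm long (crate y = +33 to +81 mm), 68 mm wide (x). It suits the module, with its 60 mm width across the crate (module x along crate x, either way round). Axes as the crate's.
- long_gap (a point): Centre, on the crate's floor, of the gap between spool and the crate's -y end: 60 mm long (crate y = -81 to -21 mm), 68 mm wide (x). It suits the capacitor. Axes as the crate's.
- cradle: Test cradle, fixed to the bench: dark steel base 80 (x) x 100 (y) x 8 mm with two upright aluminium cheeks, 50 mm long (x), 8 mm thick, their tops 80 mm above the bench, 45 mm apart (inner faces at y = +-22.5 mm). Open at both x ends and at the top. Origin: centre of its underside, z up. The bench on the robot's side of cradle and crate is free.
- power_module: Aluminium block 60 (x) x 40 (y) x 70 mm (z), about 0.25 kg, black terminal strip on top, dark vent slots on its 60 mm wide faces. Origin: centre of its underside, z up. Starts upright in the cradle (underside at 8 mm), axes as the cradle's; the cheeks stand 2.5 mm from its 60 mm wide faces and 2 mm above its top, so there it can be gripped only across its 60 mm width.
- capacitor: Grey can capacitor, upright cylinder 52 mm in diameter and 70 mm high, about 0.22 kg, black top with two terminals. Origin: centre of its underside, z up. Starts standing on the bench.
- mouse: Silver computer mouse, 109 (x) x 58 (y) x 34 mm, loose on the bench in front of the fixed monitor, whose screen's lower edge hangs low behind the work, so that wide, high sweeps of the arm can strike it; bystander. Origin: near the centre of its underside, z up.
- tip_dish: Pale round tip-cleaner dish, 55 mm in diameter, 22 mm high, loose on the bench; bystander. Origin: centre of its underside.
Mind the look-alikes: they are no part of the job. Leave any orange look-alike of the capacitor alone.

How it is judged:
By the outcome, as a careful person would: the job done as asked, in the order asked, and still so for the second after the job is handed in, with the robot touching nothing.
It also fails if it takes over 72 s, if anything falls off the work surface, if the arm or the gripper's body presses on something with over 40 N, if the wrist force passes 120 N, or if a joint passes its speed limit or range.

### The arm

A 6-joint arm with a two-finger parallel gripper is mounted at the origin on a cart in front of the work surface, level with it; the furniture and walls round the work are solid. World frame = base frame: x ahead of the robot, y to its left, z up, the work surface at z = 0. Lengths are in mm, angles in rad, forces in N, time in s.
With the tool pointing down it reaches from about 350 to 975 mm from the base axis. Payload 7.1 kg.
Tool frame: the origin (TCP) lies at the very end of the fingers, on their centre line; the grasp point (between the pads) lies 19 mm behind it; z points along the fingers, y is the direction in which the jaws open and shut (so a half turn about z gives the same grasp; the last joint's range is limited). The gripper opens to 88 mm and grips with 3 to 60 N. Pads are 20 mm wide; open, the fingers measure 115 mm over their backs; the gripper's body (75 mm by 178 mm) begins 61 mm behind the grasp point.
Start: joints at [1.164, 0.423, 1.63, -0, 1.089, -0.019], TCP at [236.313, 578.585, 222.675] pointing down, gripper open.
Joint ranges: [-3, 3], [-0.9, 2.11], [0.09, 2.58], [-1.31, 4.45], [0.11, 2.69], [-2.54, 2.54]. Speed limits (rad/s): [2.39, 2.39, 3.01, 3.14, 3.14, 3.14].

### API

Orientations are given as a rotation vector (axis times angle).
In Python, from workcell import readout, imaging, close_job gives the robot as it stands.
- The arm moves only by the tool carry_out, never from a script. Its argument "rows" is a list of rows, each a list of 3 entries, a list of its own where there are three numbers: the shift along the tool's x, y, z in m, then the turn, a rotation vector about the tool's x, y, z in rad, then the closure, from 0 (fully open) to 1 (shut). In form: [[[dx, dy, dz], [wx, wy, wz], hand], ...]. A call has 1 to 12 rows; each row shifts and turns the commanded pose from where the row before left it, along the tool's axes as they then stand; what a row does not reach is not made up. A row lasts 1/12 s, in which the tool goes at most 41.7 mm and 7.16 degrees, less where a joint would pass 70% of its speed; a pose out of reach is approached as far as the arm can. A call with a gripper value outside its range is refused whole. The fingers move at their own pace and stop on an object; the grip force is fixed at half the most. Time passes only in rows, so rows that do not move let the fingers close. It gives the time, the measured TCP pose, the force and the opening at its end, in the units of the state.
- readout.get_obs(): the state, without advancing time (a new reading comes with each control period).
- imaging.get_image(name): name is "scene" or "top" or "wrist"; returns the picture (384x512x3 uint8, red, green, blue); there is no depth.
- imaging.camera_params(name): a dict with "fx", "fy", "cx", "cy" (pixels), "rvec" (rotation vector, rad) and "tvec" (3), from world to camera coordinates, as OpenCV has them; the wrist camera has in their place "T_tool_cam" (4x4, takes a point from camera to tool coordinates, whose origin is the TCP and whose axes are the flange's). Camera axes: x right, y down, z forward; pixel columns grow to the right and rows downward; lengths in mm; the calibration is good to about 2 mm. A picture is of the moment at which its call begins: read the wrist's pose just before it. camera_params takes no time and is no camera call.
- close_job(): hands the job in, once; it reports no verdict.
The state is a dict: "t": time; "qpos": joint angles; "qvel": joint speeds; "joint_torque": joint torques, N m; "ee_pos": TCP position; "orientation": TCP orientation; "ft_force": force on the tool from outside, world axes, zero at the start; "moment": the same for the moment, N m; "width": finger opening in mm.
Only numpy, scipy, OpenCV 4.12 (cv2) and the standard library are available. Lean on these libraries where they do the work, as an engineer would, in place of code of your own. Each camera call takes 0.05 s, during which the arm holds its last target.

## Working session

There is one attempt and no reset: what is moved stays moved. The work goes in short steps, Python scripts to look and compute and a tool call to move; the robot and the scene stay as the last step left them, time stands still between calls to the robot, and variables do not carry over. Pictures are saved under pics/ and viewed, and the job is handed in when it is done.

Besides the shell and the picture viewer there is one more tool, called after "Call:" as name(argument=value, ...), one argument or row to a line, values as JSON. carry_out: Moves the arm, as the interface text tells. Its arguments: {"type":"object","properties":{"rows":{"type":"array","items":{"type":"array"}}},"required":["rows"]}

```bash
ls; mkdir -p pics; python3 - <<'E'
from workcell import readout, imaging
import cv2, numpy as np
print(readout.get_obs())
for n in("scene","top"):
    im=imaging.get_image(n); cv2.imwrite(f"pics/{n}0.png",im[:,:,::-1]); print(n,imaging.camera_params(n))
print(imaging.camera_params("wrist"))
E
```

```text
pics
{'t': 0.0, 'qpos': array([ 1.16401922e+00,  4.23811449e-01,  1.63070182e+00, -1.63079963e-05,
        1.08860344e+00, -1.89861447e-02]), 'qvel': array([ 0.00097794,  0.0004524 ,  0.00053146, -0.00024892,  0.00027712,
       -0.00047973]), 'joint_torque': array([ 3.84938903e-03, -5.44600439e+01, -2.73683435e+01,  6.45741122e-02,
        2.25969264e-02, -7.75971262e-05]), 'ee_pos': array([236.08885036, 578.08376734, 221.91541158]), 'orientation': array([-6.05259805e-01, -3.08242195e+00,  2.34448961e-03]), 'ft_force': array([ 0.41513164,  0.6198634 , -0.61924237]), 'moment': array([0.00387539, 0.04852008, 0.00594565]), 'width': 87.85069134706625}
scene {'fx': 463.1444095611189, 'fy': 463.1444095611189, 'cx': 258.54686499258196, 'cy': 190.67693530597904, 'rvec': array([ 0.46213448,  2.45703927, -1.53789901]), 'tvec': array([ 505.85798049,  -60.85550329, 1509.97250846])}
top {'fx': 445.7527904553949, 'fy': 445.7527904553949, 'cx': 251.3153911044915, 'cy': 189.75457774999796, 'rvec': array([ 2.18274577, -2.1376669 ,  0.10115265]), 'tvec': array([  -4.02481823,  542.75556883, 1081.05236929])}
{'fx': 310.5582066657922, 'fy': 310.5582066657922, 'cx': 251.8789382255535, 'cy': 191.1345880234639, 'T_tool_cam': array([[ 4.23878683e-04, -9.63401432e-01, -2.68062495e-01,
         7.29372671e+01],
       [ 9.99999567e-01,  1.86353970e-04,  9.11521840e-04,
         9.69852892e-01],
       [-8.28206936e-04, -2.68062765e-01,  9.63401094e-01,
        -1.62648514e+02],
       [ 0.00000000e+00,  0.00000000e+00,  0.00000000e+00,
         1.00000000e+00]])}
```

View pics/scene0.png

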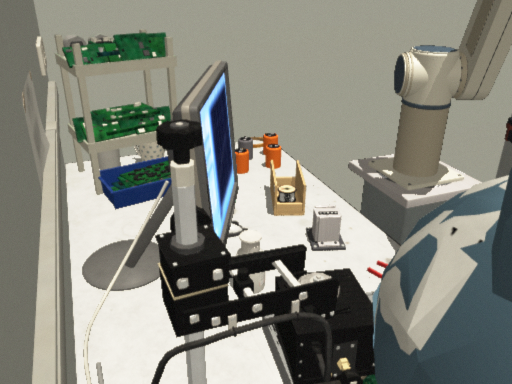

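View pics/top0.png

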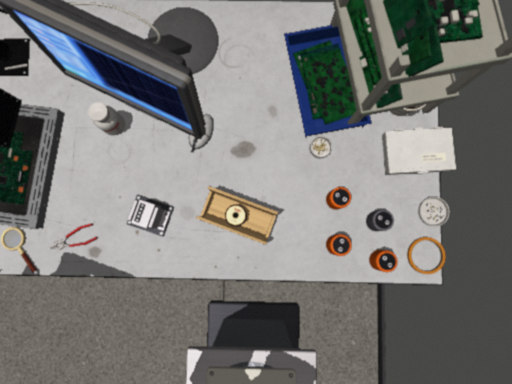

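The top view shows:
- the cradle with the module near (150,214)
- the crate near (239,215)
- the one grey can near (381,220), among four orange cans
- the dish, probably at (320,147)
- the mouse, half hidden under the monitor, near (200,130)

Next I'll take enlarged crops.

```bash
cat > h.py <<'E'
import numpy as np, cv2
from workcell import readout, imaging
from scipy.spatial.transform import Rotation as R
def proj(n,P):
    c=imaging.camera_params(n); K=np.array([[c['fx'],0,c['cx']],[0,c['fy'],c['cy']],[0,0,1]])
    return cv2.projectPoints(np.array(P,float).reshape(-1,3),c['rvec'],c['tvec'],K,None)[0].reshape(-1,2)
def camT(n,o=None):
    c=imaging.camera_params(n)
    if n=='wrist':
        T=np.eye(4);T[:3,:3]=R.from_rotvec(o['orientation']).as_matrix();T[:3,3]=o['ee_pos'];return T@c['T_tool_cam'],c
    Rm=R.from_rotvec(c['rvec']).as_matrix();T=np.eye(4);T[:3,:3]=Rm.T;T[:3,3]=-Rm.T@c['tvec'];return T,c
def unproj(n,uv,z,o=None):
    T,c=camT(n,o);uv=np.array(uv,float).reshape(-1,2)
    d=np.c_[(uv[:,0]-c['cx'])/c['fx'],(uv[:,1]-c['cy'])/c['fy'],np.ones(len(uv))]@T[:3,:3].T
    s=(z-T[2,3])/d[:,2];return T[:3,3]+s[:,None]*d
def projw(P,o):
    T,c=camT('wrist',o);p=(np.array(P,float).reshape(-1,3)-T[:3,3])@T[:3,:3]
    return np.c_[p[:,0]/p[:,2]*c['fx']+c['cx'],p[:,1]/p[:,2]*c['fy']+c['cy']]
E
python3 - <<'E'
from h import *
im=cv2.imread("pics/top0.png")
cv2.imwrite("pics/crop_a.png",cv2.resize(im[170:260,110:290],None,fx=4.4,fy=4.4,interpolation=cv2.INTER_CUBIC))
cv2.imwrite("pics/crop_b.png",cv2.resize(im[120:280,300:460],None,fx=3.7,fy=3.7,interpolation=cv2.INTER_CUBIC))
print(proj('top',[[0,0,0],[236,578,222],[500,0,0]]))
print(unproj('top',[[381,220]],70),unproj('top',[[150,214]],78),unproj('top',[[239,215]],0),unproj('top',[[320,147],[200,130]],20))
print(camT('top')[0][:3,3])
E
```

```text
[[249.65582862 413.55022005]
 [-37.70282313 325.85004393]
 [253.95979293 207.71799997]]
[[ 472.41326067 -302.43162749   70.        ]] [[474.78207095 245.68451934  78.        ]] [[480.686226    37.62000206   0.        ]] [[ 656.04834557 -164.11016765   20.        ]
 [ 694.30071913  141.6071759    20.        ]]
[ 424.6404386    -8.51976093 1132.64378485]
```

View pics/crop_a.png

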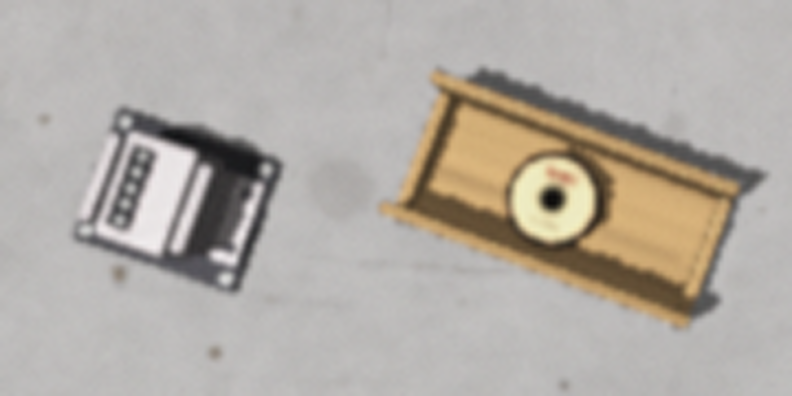

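View pics/crop_b.png

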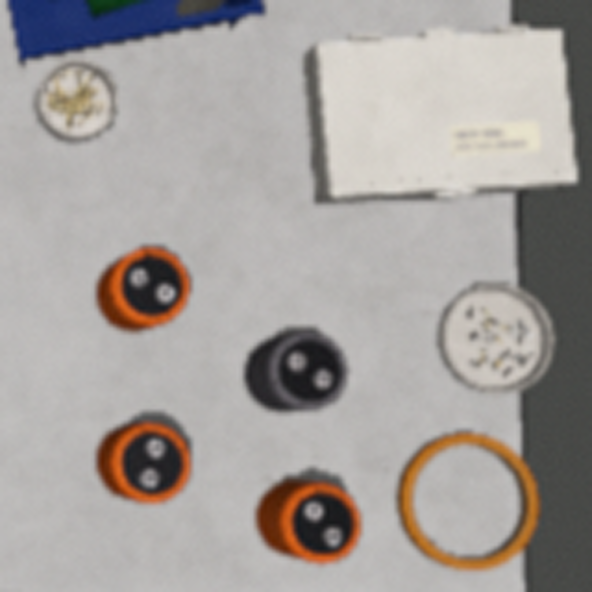

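```bash
cat >> h.py <<'E'
def az(o):
    y=R.from_rotvec(o['orientation']).as_matrix()[:,1];return np.arctan2(y[1],y[0])
def plan(pos,phi=None,n=12,hand=0.0,dec=4):
    """rows in tool axes from measured pose to pos, azimuth phi of tool y, tool re-levelled; printed for me to read"""
    o=readout.get_obs();Rm=R.from_rotvec(o['orientation']);p=np.array(o['ee_pos'])
    if phi is None: phi=az(o)
    Rt=R.from_matrix(np.c_[[-np.sin(phi),np.cos(phi),0],[np.cos(phi),np.sin(phi),0],[0,0,-1]])
    w=(Rm.inv()*Rt).as_rotvec()/n; d=(np.array(pos)-p)/n
    print('from',p.round(1),'az',round(az(o),4),'d',(d*n).round(1),'w',(w*n).round(4))
    rows=[]
    for i in range(n):
        Ri=Rm*R.from_rotvec(w*i)
        rows.append([[round(v,dec) for v in (Ri.inv().apply(d)/1000).tolist()],[round(v,3) for v in w.tolist()],hand])
    if np.linalg.norm(w)<5e-4: print(n,'x',rows[0])
    else: print(str(rows).replace(' ',''))
E
python3 -c "
from h import *
plan([475,245,260],-0.28)"
```

```text
from [236.1 578.1 222. ] az 1.183 d [ 238.9 -333.1   38. ] w [-1.100e-03  1.000e-03  1.463e+00]
[[[-0.0289,-0.0182,-0.0031],[-0.0,0.0,0.122],0.0],[[-0.0309,-0.0145,-0.0031],[-0.0,0.0,0.122],0.0],[[-0.0325,-0.0107,-0.0032],[-0.0,0.0,0.122],0.0],[[-0.0335,-0.0066,-0.0032],[-0.0,0.0,0.122],0.0],[[-0.0341,-0.0025,-0.0032],[-0.0,0.0,0.122],0.0],[[-0.0341,0.0017,-0.0032],[-0.0,0.0,0.122],0.0],[[-0.0337,0.0058,-0.0032],[-0.0,0.0,0.122],0.0],[[-0.0327,0.0098,-0.0032],[-0.0,0.0,0.122],0.0],[[-0.0313,0.0138,-0.0032],[-0.0,0.0,0.122],0.0],[[-0.0294,0.0175,-0.0032],[-0.0,0.0,0.122],0.0],[[-0.027,0.0209,-0.0032],[-0.0,0.0,0.122],0.0],[[-0.0243,0.024,-0.0032],[-0.0,0.0,0.122],0.0]]
```

Call:
carry_out(
  rows=[
    [[-0.029,-0.018,-0.003],[0,0,0.122],0],
    [[-0.031,-0.0145,-0.003],[0,0,0.122],0],
    [[-0.0325,-0.0107,-0.003],[0,0,0.122],0],
    [[-0.0335,-0.0066,-0.003],[0,0,0.122],0],
    [[-0.034,-0.0025,-0.003],[0,0,0.122],0],
    [[-0.034,0.0017,-0.003],[0,0,0.122],0],
    [[-0.0337,0.0058,-0.003],[0,0,0.122],0],
    [[-0.0327,0.0098,-0.003],[0,0,0.122],0],
    [[-0.0313,0.0138,-0.003],[0,0,0.122],0],
    [[-0.0294,0.0175,-0.003],[0,0,0.122],0],
    [[-0.027,0.021,-0.003],[0,0,0.122],0],
    [[-0.0243,0.024,-0.003],[0,0,0.122],0],
  ],
)

```text
t: 1.1
ee_pos: [475.8, 243.9, 258.6]
orientation: [-2.516, -1.881, 0.001]
ft_force: [0.7, 0.8, -0.6]
width: 87.5
```

Call:
carry_out(
  rows=[
    [[0,0,0],[0,0,0],0],
    [[0,0,0],[0,0,0],0],
    [[0,0,0],[0,0,0],0],
  ],
)

```text
t: 1.35
ee_pos: [474.9, 245.5, 258.3]
orientation: [-2.51, -1.889, 0.001]
ft_force: [0.1, 0.1, 0.0]
width: 87.6
```

```bash
cat >> h.py <<'E'
def snap(n,name):
    o=readout.get_obs();im=np.ascontiguousarray(imaging.get_image(n)[:,:,::-1]);cv2.imwrite(f'pics/{name}.png',im)
    import pickle;pickle.dump(o,open(f'pics/{name}.pkl','wb'))
    print(o['ee_pos'].round(1),o['orientation'].round(4),'az',round(az(o),4),'t',o['t'],'F',o['ft_force'].round(1),'w',round(o['width'],1));return o,im
E
python3 - <<'E'
from h import *
o,im=snap('wrist','w1')
cv2.imwrite('pics/w1b.png',cv2.resize(im,None,fx=1.5,fy=1.5,interpolation=cv2.INTER_CUBIC))
E
```

```text
[474.9 245.5 258.3] [-2.5095e+00 -1.8891e+00  1.3000e-03] az -0.2802 t 1.35 F [0.1 0.1 0. ] w 87.6
```

View pics/w1b.png

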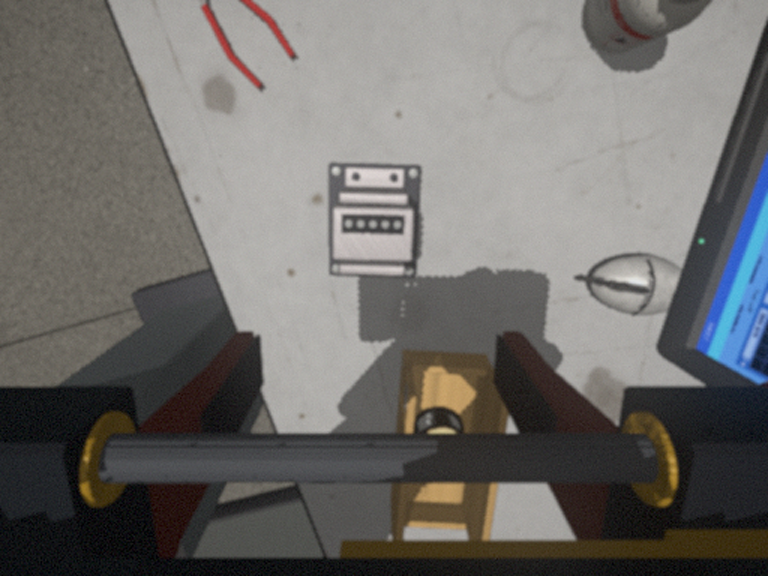

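The wrist view shows the module's top at about (333–414, 207–263) in the 1.5x image. The cheeks are above and below it, the crate is at the lower middle and the mouse is on the right at (630,283). I'll enlarge it and fit the cradle's pose.

```bash
python3 - <<'E'
from h import *
im=cv2.imread('pics/w1.png')
cv2.imwrite('pics/w1c.png',cv2.resize(im[100:190,205:295],None,fx=6.5,fy=6.5,interpolation=cv2.INTER_CUBIC))
E
```

```text
(no output)
```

View pics/w1c.png

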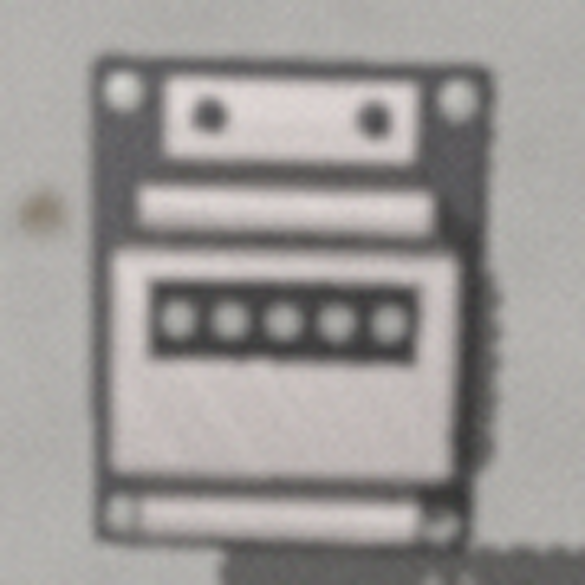

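```bash
cat > fit1.py <<'E'
from h import *
import pickle
from scipy.optimize import least_squares
o=pickle.load(open('pics/w1.pkl','rb'))
# image up = tool +x = approx world +y ; image right = tool +y = approx world +x
pts=[([-30,20,78],(108,248)),([30,20,78],(463,252)),([-30,-20,78],(108,475)),([30,-20,78],(456,478)),
 ([-40,50,8],(97,60)),([40,50,8],(490,68)),([-25,30.5,80],(138,187)),([25,30.5,80],(435,190)),([-25,-30.5,80],(133,537)),([25,-30.5,80],(420,540))]
L=np.array([p[0] for p in pts],float);U=np.array([p[1] for p in pts])/6.5+[205,100]-[.42,.42]
def W(v,L=L):
    c,s=np.cos(v[2]),np.sin(v[2]);return np.c_[v[0]+c*L[:,0]-s*L[:,1],v[1]+s*L[:,0]+c*L[:,1],L[:,2]]
f=lambda v:(projw(W(v),o)-U).ravel()
r=least_squares(f,[475,245,-.28],loss='soft_l1')
print(r.x);print(f(r.x).reshape(-1,2).round(1))
print(proj('top',W(r.x)).round(1).tolist())
E
python3 fit1.py
```

```text
[ 4.76588440e+02  2.65354514e+02 -3.00415634e-01]
[[-0.2 -0.5]
 [ 0.   0.1]
 [ 0.   0.4]
 [-0.4  1. ]
 [-1.2 -0.7]
 [ 0.6 -0.6]
 [-0.4 -0.6]
 [ 0.2 -0.1]
 [ 0.5  0.4]
 [ 0.5  0.9]]
[[129.6, 222.4], [138.2, 198.5], [145.4, 227.8], [154.0, 203.8], [124.9, 223.4], [135.8, 193.4], [125.9, 219.0], [133.1, 199.0], [150.1, 227.1], [157.2, 207.1]]
```

```bash
python3 -c "
from h import *
plan([476.6,265.4,38],-0.30,9)"
```

```text
from [474.6 246.  258.3] az -0.2792 d [   2.    19.4 -220.3] w [-0.0009  0.0004  0.0208]
[[[0.0021,-0.0004,0.0245],[-0.0,0.0,0.002],0.0],[[0.0021,-0.0004,0.0245],[-0.0,0.0,0.002],0.0],[[0.0021,-0.0004,0.0245],[-0.0,0.0,0.002],0.0],[[0.0021,-0.0004,0.0245],[-0.0,0.0,0.002],0.0],[[0.0021,-0.0004,0.0245],[-0.0,0.0,0.002],0.0],[[0.0021,-0.0004,0.0245],[-0.0,0.0,0.002],0.0],[[0.0021,-0.0004,0.0245],[-0.0,0.0,0.002],0.0],[[0.0021,-0.0004,0.0245],[-0.0,0.0,0.002],0.0],[[0.0021,-0.0004,0.0245],[-0.0,0.0,0.002],0.0]]
```

First I'll align above the module, then descend.

Call:
carry_out(
  rows=[
    [[0.01,-0.002,0.02],[0,0,0.01],0],
    [[0.0092,-0.002,0.03],[0,0,0.0108],0],
    [[0,0,0.03],[0,0,0],0],
    [[0,0,0.03],[0,0,0],0],
    [[0,0,0.02],[0,0,0],0],
    [[0,0,0],[0,0,0],0],
    [[0,0,0],[0,0,0],0],
  ],
)

```text
t: 1.98
ee_pos: [475.6, 265.8, 127.9]
orientation: [-2.527, -1.865, 0.004]
ft_force: [-0.7, -0.9, 0.3]
width: 87.7
```

```bash
python3 - <<'E'
from h import *
o,im=snap('wrist','w2')
exec(open('fit1.py').read().split('pts=')[0].split('o=pickle')[0])
v=[476.6,265.4,-.30]
L=np.array([[-30,20,78],[30,20,78],[-30,-20,78],[30,-20,78],[0,0,78]],float)
c,s=np.cos(v[2]),np.sin(v[2]);P=np.c_[v[0]+c*L[:,0]-s*L[:,1],v[1]+s*L[:,0]+c*L[:,1],L[:,2]]
big=cv2.resize(im,None,fx=1.5,fy=1.5,interpolation=cv2.INTER_CUBIC)
for u in projw(P,o): cv2.circle(big,tuple((u*1.5).astype(int)),3,(0,0,255),1)
cv2.imwrite('pics/w2b.png',big); plan([476.6,265.4,38],-0.30,1)
E
```

```text
[475.6 265.8 127.9] [-2.5275 -1.8651  0.0043] az -0.2993 t 1.9833 F [-0.7 -0.9  0.3] w 87.7
from [476.6 266.1 129.2] az -0.2999 d [ -0.   -0.7 -91.2] w [-0.0001 -0.      0.0001]
1 x [[-0.0006, 0.0002, 0.0912], [-0.0, -0.0, 0.0], 0.0]
```

View pics/w2b.png

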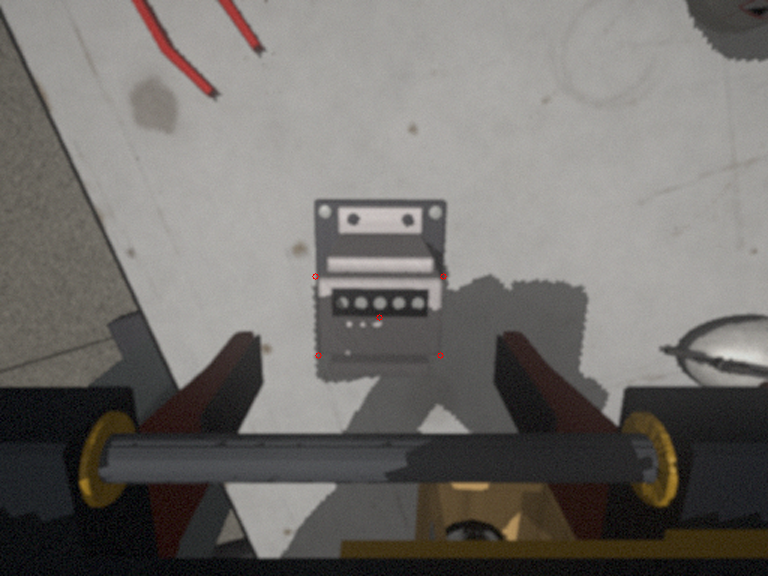

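The predicted corners fall on the module, so I'm descending and gripping.

Call:
carry_out(
  rows=[
    [[0,0,0.025],[0,0,0],0],
    [[0,0,0.025],[0,0,0],0],
    [[0,0,0.02],[0,0,0],0],
    [[0,0,0.015],[0,0,0],0],
    [[0,0,0.006],[0,0,0],0],
    [[0,0,0],[0,0,0],0.3],
    [[0,0,0],[0,0,0],1],
    [[0,0,0],[0,0,0],1],
    [[0,0,0],[0,0,0],1],
    [[0,0,0],[0,0,0],1],
    [[0,0,0],[0,0,0],1],
    [[0,0,0],[0,0,0],1],
  ],
)

```text
t: 3.03
ee_pos: [477.5, 265.4, 38.9]
orientation: [2.53, 1.862, 0.002]
ft_force: [-2.1, 0.1, 8.0]
width: 60.0
```

Call:
carry_out(
  rows=[
    [[0,0,0],[0,0,0],1],
    [[0,0,-0.005],[0,0,0],1],
    [[0,0,-0.01],[0,0,0],1],
    [[0,0,-0.015],[0,0,0],1],
    [[0,0,-0.02],[0,0,0],1],
    [[0,0,-0.02],[0,0,0],1],
    [[0,0,-0.015],[0,0,0],1],
    [[0,0,-0.01],[0,0,0],1],
    [[0,0,0],[0,0,0],1],
    [[0,0,0],[0,0,0],1],
  ],
)

```text
t: 3.87
ee_pos: [477.0, 265.1, 133.1]
orientation: [2.53, 1.862, 0.001]
ft_force: [0.1, 0.5, -2.5]
width: 59.9
```

```bash
python3 - <<'E'
from h import *
plan([365,170,132],-0.30,8,1)
o,im=snap('scene','s1')
cv2.imwrite('pics/s1b.png',cv2.resize(im[130:280,230:430],None,fx=4,fy=4,interpolation=cv2.INTER_CUBIC))
E
```

```text
from [477.  265.1 133.1] az -0.3018 d [-112.   -95.1   -1.1] w [ 0.0007 -0.0007 -0.0018]
8 x [[-0.0155, -0.0098, 0.0001], [0.0, -0.0, -0.0], 1]
[477.  265.1 133.1] [2.5300e+00 1.8621e+00 1.5000e-03] az -0.3018 t 3.8667 F [ 0.1  0.5 -2.5] w 59.9
```

View pics/s1b.png

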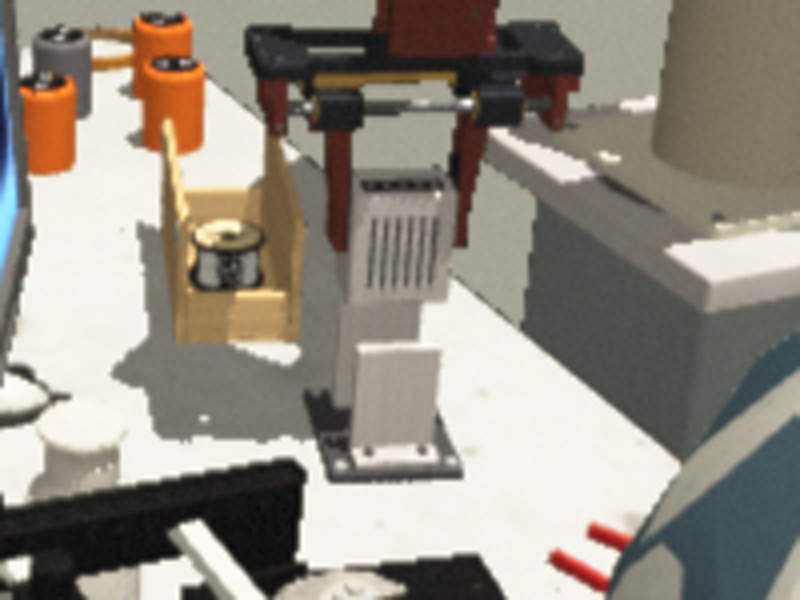

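The module is held level and clear of the cradle. The bench edge is near x≈330, so I'll stage it further in, at about (400,155).

```bash
python3 - <<'E'
from h import *
plan([400,155,133],-0.30,8,1)
print(unproj('top',[[190,278],[100,278],[250,278]],0))
E
```

```text
from [476.5 264.8 132.3] az -0.3018 d [ -76.5 -109.8    0.7] w [-0.0004  0.0004 -0.0018]
8 x [[-0.016, -0.005, -0.0001], [-0.0, 0.0, -0.0], 1]
[[320.29675764 156.60896644   0.        ]
 [315.18244598 383.07915104   0.        ]
 [323.69270474   6.2308088    0.        ]]
```

Call:
carry_out(
  rows=[
    [[-0.008,-0.002,0],[0,0,0],1],
    [[-0.016,-0.005,0],[0,0,0],1],
    [[-0.02,-0.007,0],[0,0,0],1],
    [[-0.02,-0.007,0],[0,0,0],1],
    [[-0.02,-0.007,0],[0,0,0],1],
    [[-0.02,-0.006,0],[0,0,0],1],
    [[-0.016,-0.004,0],[0,0,0],1],
    [[-0.008,-0.002,0],[0,0,0],1],
    [[0,0,0.01],[0,0,0],1],
    [[0,0,0.02],[0,0,0],1],
    [[0,0,0.02],[0,0,0],1],
    [[0,0,0.02],[0,0,0],1],
  ],
)

```text
t: 4.92
ee_pos: [400.8, 154.7, 61.8]
orientation: [2.53, 1.862, 0.001]
ft_force: [0.1, 1.1, -2.1]
width: 60.0
```

Call:
carry_out(
  rows=[
    [[0,0,0.013],[0,0,0],1],
    [[0,0,0.008],[0,0,0],1],
    [[0,0,0.003],[0,0,0],1],
    [[0,0,0],[0,0,0],1],
    [[0,0,0],[0,0,0],1],
  ],
)

```text
t: 5.33
ee_pos: [400.9, 154.8, 38.9]
orientation: [2.53, 1.862, 0.0]
ft_force: [0.5, -0.7, -1.6]
width: 59.5
```

Call:
carry_out(
  rows=[
    [[0,0,0.003],[0,0,0],1],
    [[0,0,0.002],[0,0,0],1],
    [[0,0,0.0015],[0,0,0],1],
    [[0,0,0],[0,0,0],1],
  ],
)

```text
t: 5.67
ee_pos: [400.7, 154.7, 32.2]
orientation: [2.53, 1.862, 0.0]
ft_force: [-0.7, -0.6, -2.6]
width: 60.0
```

Call:
carry_out(
  rows=[
    [[0,0,0.001],[0,0,0],1],
    [[0,0,0],[0,0,0],1],
  ],
)

```text
t: 5.83
ee_pos: [400.7, 154.7, 31.2]
orientation: [2.53, 1.862, 0.0]
ft_force: [1.3, 0.2, -2.7]
width: 60.0
```

Call:
carry_out(
  rows=[
    [[0,0,0.0008],[0,0,0],1],
    [[0,0,0],[0,0,0],1],
  ],
)

```text
t: 6.0
ee_pos: [400.8, 154.8, 30.8]
orientation: [2.53, 1.862, 0.0]
ft_force: [-2.6, -0.8, 6.6]
width: 59.8
```

Call:
carry_out(
  rows=[
    [[0,0,0.0008],[0,0,0],1],
    [[0,0,0],[0,0,0],1],
  ],
)

```text
t: 6.17
ee_pos: [400.7, 154.8, 30.8]
orientation: [2.53, 1.862, 0.001]
ft_force: [-4.0, -1.8, 20.9]
width: 60.0
```

The module is down on the bench. I'll ease off, release, rise clear of it and turn 90° for the new grip.

Call:
carry_out(
  rows=[
    [[0,0,-0.0008],[0,0,0],1],
    [[0,0,0],[0,0,0],0.4],
    [[0,0,0],[0,0,0],0],
    [[0,0,0],[0,0,0],0],
    [[0,0,0],[0,0,0],0],
    [[0,0,0],[0,0,0],0],
  ],
)

```text
t: 6.67
ee_pos: [400.7, 154.7, 30.3]
orientation: [-2.53, -1.862, 0.0]
ft_force: [0.7, 0.2, 0.6]
width: 83.0
```

Call:
carry_out(
  rows=[
    [[0,0,-0.02],[0,0,0],0],
    [[0,0,-0.03],[0,0,0],0],
    [[0,0,-0.03],[0,0,0],0],
    [[0,0,-0.03],[0,0,0],0],
    [[0,0,-0.02],[0,0,0],0],
  ],
)

```text
t: 7.08
ee_pos: [401.2, 154.9, 162.7]
orientation: [2.53, 1.862, 0.003]
ft_force: [0.7, 0.4, 0.3]
width: 88.0
```

```bash
python3 - <<'E'
from h import *
plan([395,80,185],1.27,12,0)
E
```

```text
from [401.2 154.9 162.7] az -0.3018 d [ -6.2 -74.9  22.3] w [ 2.3000e-03  3.0000e-04 -1.5718e+00]
[[[-0.0061,0.0014,-0.0019],[0.0,0.0,-0.131],0],[[-0.0062,0.0006,-0.0019],[0.0,0.0,-0.131],0],[[-0.0063,-0.0003,-0.0019],[0.0,0.0,-0.131],0],[[-0.0062,-0.0011,-0.0019],[0.0,0.0,-0.131],0],[[-0.006,-0.0019,-0.0019],[0.0,0.0,-0.131],0],[[-0.0057,-0.0026,-0.0019],[0.0,0.0,-0.131],0],[[-0.0053,-0.0034,-0.0019],[0.0,0.0,-0.131],0],[[-0.0048,-0.004,-0.0019],[0.0,0.0,-0.131],0],[[-0.0042,-0.0046,-0.0019],[0.0,0.0,-0.131],0],[[-0.0036,-0.0051,-0.0019],[0.0,0.0,-0.131],0],[[-0.0029,-0.0056,-0.0019],[0.0,0.0,-0.131],0],[[-0.0021,-0.0059,-0.0019],[0.0,0.0,-0.131],0]]
```

Call:
carry_out(
  rows=[
    [[0,0,-0.008],[0,0,-0.121],0],
    [[0,0,-0.008],[0,0,-0.121],0],
    [[0,0,-0.008],[0,0,-0.121],0],
    [[0,0,-0.008],[0,0,-0.121],0],
    [[0,0,-0.008],[0,0,-0.121],0],
    [[0,0,-0.008],[0,0,-0.121],0],
    [[0,0,-0.008],[0,0,-0.121],0],
    [[0,0,-0.008],[0,0,-0.121],0],
    [[0,0,-0.008],[0,0,-0.121],0],
    [[0,0,-0.008],[0,0,-0.121],0],
    [[0,0,-0.008],[0,0,-0.121],0],
    [[0,0,-0.008],[0,0,-0.121],0],
  ],
)

```text
t: 8.08
ee_pos: [400.4, 154.6, 256.6]
orientation: [-0.646, -3.074, 0.0]
ft_force: [0.3, 0.1, -0.2]
width: 87.8
```

Call:
carry_out(
  rows=[
    [[0,0,0],[0,0,-0.119],0],
    [[-0.025,-0.02,0],[0,0,0],0],
    [[-0.025,-0.02,0],[0,0,0],0],
    [[0,-0.01,0],[0,0,0],0],
    [[0,0,0],[0,0,0],0],
    [[0,0,0],[0,0,0],0],
    [[0,0,0],[0,0,0],0],
  ],
)

```text
t: 8.67
ee_pos: [432.9, 92.6, 256.2]
orientation: [-0.472, -3.105, -0.0]
ft_force: [-0.0, 1.3, -0.6]
width: 87.9
```

```bash
python3 - <<'E'
from h import *
o,im=snap('wrist','w3')
cv2.imwrite('pics/w3b.png',cv2.resize(im,None,fx=1.5,fy=1.5,interpolation=cv2.INTER_CUBIC))
E
```

```text
[432.9  92.6 256.2] [-4.7220e-01 -3.1052e+00 -2.0000e-04] az 1.269 t 8.6667 F [-0.   1.3 -0.6] w 87.9
```

View pics/w3b.png

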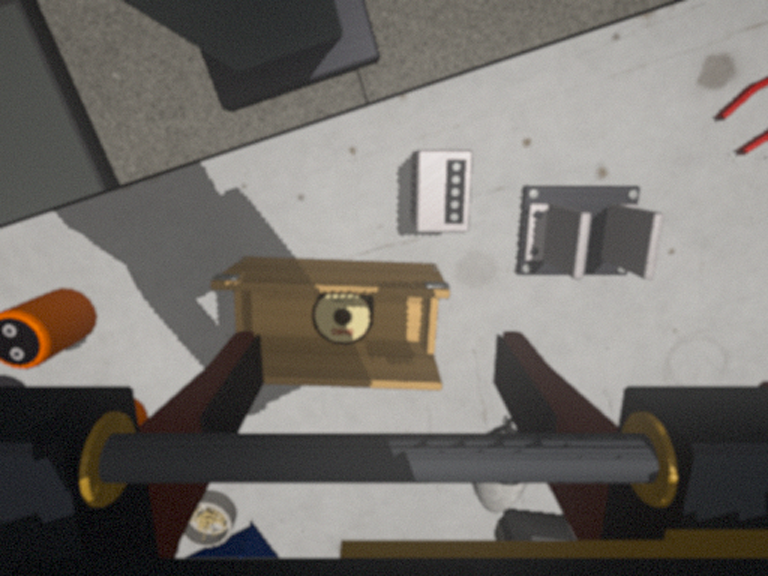

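The staged module's top is at about (415–470, 150–232). The crate is at about (215–450, 258–388), with the spool at (343,318) nearer its right end, so its short gap and +y end are on the right, toward world +y. I'll enlarge the crate.

```bash
python3 - <<'E'
from h import *
im=cv2.imread('pics/w3.png')
cv2.imwrite('pics/w3c.png',cv2.resize(im[165:265,138:308],None,fx=4.7,fy=4.7,interpolation=cv2.INTER_CUBIC))
cv2.imwrite('pics/w3d.png',cv2.resize(im[90:165,260:335],None,fx=7,fy=7,interpolation=cv2.INTER_CUBIC))
E
```

```text
(no output)
```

View pics/w3c.png

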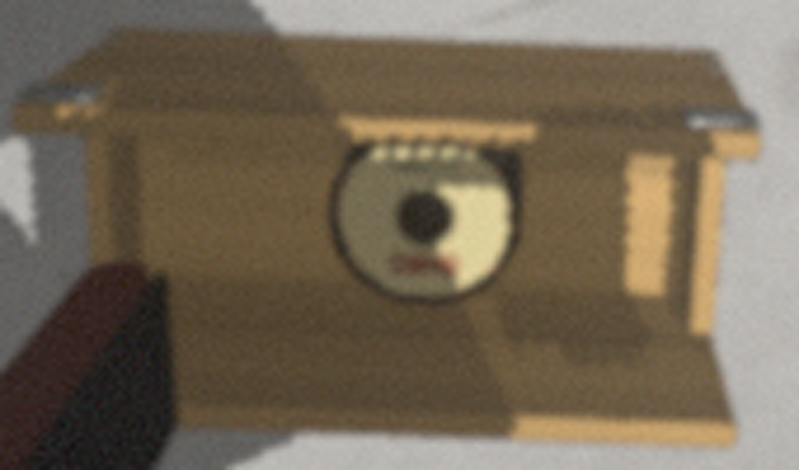

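View pics/w3d.png

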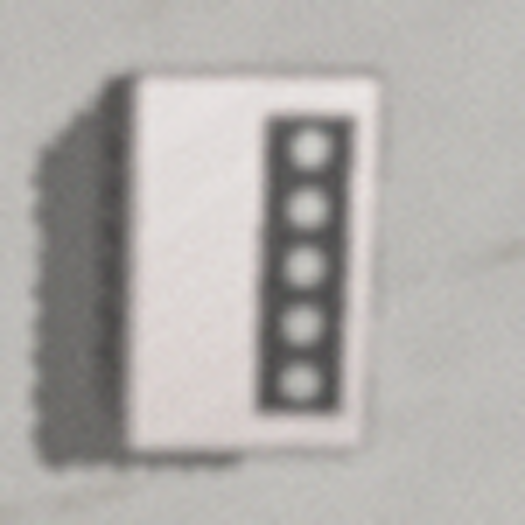

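```bash
cat > fit2.py <<'E'
from h import *
import pickle
from scipy.optimize import least_squares
def W(v,L):
    c,s=np.cos(v[2]),np.sin(v[2]);return np.c_[v[0]+c*L[:,0]-s*L[:,1],v[1]+s*L[:,0]+c*L[:,1],L[:,2]]
def fit(o,pts,k,off,x0,th=None):
    L=np.array([p[0] for p in pts],float);U=np.array([p[1] for p in pts])/k+off-[.5-.5/k]*2
    f=lambda v:(projw(W(v,L),o)-U).ravel()
    r=least_squares(f,x0,loss='soft_l1');print(r.x.round(4));print(f(r.x).reshape(-1,2).round(1).tolist());return r.x
if __name__=='__main__':
    o=pickle.load(open('pics/w3.pkl','rb'))
    c=fit(o,[([-41,88,0],(715,50)),([-41,-88,0],(112,28)),([-34,88,90],(760,157)),([-34,-88,90],(12,130)),([41,88,90],(735,443)),([34,88,90],(735,420)),([34,88,36],(712,335)),([34,81,36],(692,333)),([0,6,40],(425,217))],4.7,[138,165],[480,38,-.35])
    m=fit(o,[([-30,-20,70],(133,73)),([-30,20,70],(382,78)),([30,-20,70],(130,448)),([30,20,70],(362,450))],7,[260,90],[400,155,-.3])
    L=np.array([[x,y,z] for x in(-41,41) for y in (-88,88) for z in (0,90)]+[[0,6,40]],float)
    im=cv2.imread('pics/w3.png')[165:265,138:308];im=cv2.resize(im,None,fx=4.7,fy=4.7)
    for x in (-41,-34,34,41):
        u=(projw(W(c,np.array([[x,-88,90],[x,88,90]],float)),o)-[138,165])*4.7;cv2.line(im,tuple(u[0].astype(int)),tuple(u[1].astype(int)),(0,0,255),1)
    for y in (-88,-81,81,88):
        u=(projw(W(c,np.array([[-34,y,36],[34,y,36]],float)),o)-[138,165])*4.7;cv2.line(im,tuple(u[0].astype(int)),tuple(u[1].astype(int)),(255,0,0),1)
    a=np.linspace(0,6.28,40);u=(projw(W(c,np.c_[27*np.cos(a),6+27*np.sin(a),a*0+40]),o)-[138,165])*4.7
    cv2.polylines(im,[u.astype(np.int32)],True,(0,255,0),1);cv2.imwrite('pics/w3fit.png',im)
E
python3 fit2.py
```

```text
[ 4.77407e+02  4.14125e+01 -3.37900e-01]
[[0.2, -0.6], [0.6, -0.5], [-0.2, 0.4], [-0.6, 0.6], [0.2, 0.8], [0.6, 0.3], [0.1, -0.4], [-0.9, -0.2], [-0.2, -0.6]]
[ 4.012856e+02  1.540793e+02 -3.020000e-01]
[[-0.6, -0.6], [0.9, -1.3], [-1.4, 1.2], [0.9, 1.0]]
```

View pics/w3fit.png

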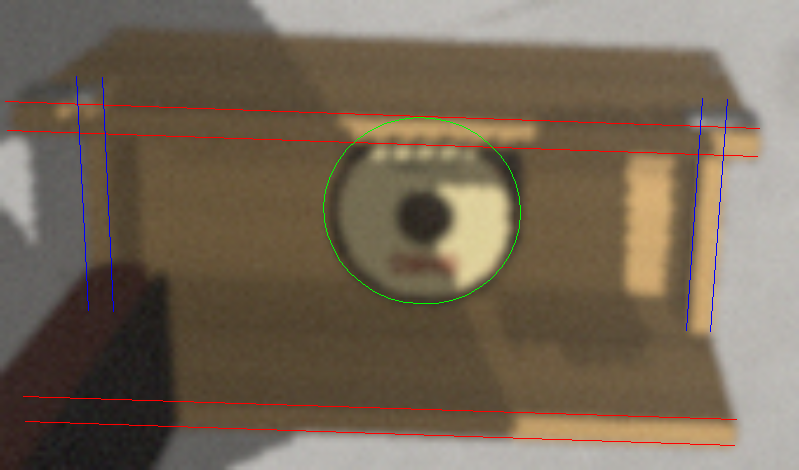

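The fits agree within about 1 mm: crate (477.4, 41.4, yaw −0.338), module (401, 154.4, yaw −0.302). Now I'll regrip across the 40 mm width.

```bash
python3 - <<'E'
from h import *
plan([400.8,154.7,110],1.269,4,0)
E
```

```text
from [433.   92.8 256.3] az 1.2697 d [ -32.2   61.9 -146.3] w [ 0.0001 -0.0004  0.0007]
4 x [[0.0123, 0.0124, 0.0366], [0.0, -0.0, 0.0], 0]
```

Call:
carry_out(
  rows=[
    [[0.0163,0.0165,0.02],[0,0,0],0],
    [[0.0163,0.0165,0.02],[0,0,0],0],
    [[0.0163,0.0165,0.02],[0,0,0],0],
    [[0,0,0.035],[0,0,0],0],
    [[0,0,0.035],[0,0,0],0],
    [[0,0,0.016],[0,0,0],0],
    [[0,0,0],[0,0,0],0],
    [[0,0,0],[0,0,0],0],
  ],
)

```text
t: 9.38
ee_pos: [400.8, 154.4, 110.0]
orientation: [-0.47, -3.104, 0.001]
ft_force: [0.3, -0.3, 0.4]
width: 87.9
```

```bash
python3 - <<'E'
from h import *
plan([400.8,154.7,42],1.269,1,0)
E
```

```text
from [400.8 154.4 110. ] az 1.2704 d [  0.    0.3 -68. ] w [-0.0012 -0.0018  0.0014]
[[[-0.0,0.0004,0.068],[-0.001,-0.002,0.001],0]]
```

Call:
carry_out(
  rows=[
    [[0,0.0003,0.02],[0,0,0],0],
    [[0,0,0.025],[0,0,0],0],
    [[0,0,0.015],[0,0,0],0],
    [[0,0,0.008],[0,0,0],0],
    [[0,0,0],[0,0,0],0.3],
    [[0,0,0],[0,0,0],1],
    [[0,0,0],[0,0,0],1],
    [[0,0,0],[0,0,0],1],
    [[0,0,0],[0,0,0],1],
    [[0,0,0],[0,0,0],1],
    [[0,0,0],[0,0,0],1],
    [[0,0,0],[0,0,0],1],
  ],
)

```text
t: 10.38
ee_pos: [401.7, 154.2, 42.6]
orientation: [0.472, 3.106, 0.0]
ft_force: [-1.4, -0.9, 3.8]
width: 39.6
```

```bash
python3 - <<'E'
from h import *
o=readout.get_obs();print(o['ee_pos'],az(o),o['width'],o['ft_force'])
E
```

```text
[401.66923539 154.16196993  42.59388894] 1.2692421081043674 39.60521653513584 [-1.41073686 -0.85950043  3.83977773]
```

Call:
carry_out(
  rows=[
    [[0,0,-0.005],[0,0,0],1],
    [[0,0,-0.01],[0,0,0],1],
    [[0,0,-0.02],[0,0,0],1],
    [[0,0,-0.02],[0,0,0],1],
    [[0,0,-0.02],[0,0,0],1],
    [[0,0,-0.02],[0,0,0],1],
    [[0,0,-0.01],[0,0,0],1],
    [[0,0,-0.005],[0,0,0],1],
    [[0,0,0],[0,0,0],1],
    [[0,0,0],[0,0,0],1],
  ],
)

```text
t: 11.22
ee_pos: [401.4, 154.1, 152.4]
orientation: [0.472, 3.106, 0.0]
ft_force: [-0.2, -0.5, -2.6]
width: 40.1
```

```bash
python3 - <<'E'
from h import *
plan([496,95.2,152],1.2328,8,1)
E
```

```text
from [401.4 154.1 152.4] az 1.2692 d [ 94.6 -58.9  -0.4] w [0.     0.     0.0364]
[[[-0.0135,-0.0035,0.0001],[0.0,0.0,0.005],1],[[-0.0135,-0.0035,0.0001],[0.0,0.0,0.005],1],[[-0.0135,-0.0034,0.0001],[0.0,0.0,0.005],1],[[-0.0135,-0.0033,0.0001],[0.0,0.0,0.005],1],[[-0.0135,-0.0033,0.0001],[0.0,0.0,0.005],1],[[-0.0136,-0.0032,0.0001],[0.0,0.0,0.005],1],[[-0.0136,-0.0031,0.0001],[0.0,0.0,0.005],1],[[-0.0136,-0.0031,0.0001],[0.0,0.0,0.005],1]]
```

Call:
carry_out(
  rows=[
    [[-0.007,-0.002,0],[0,0,0.005],1],
    [[-0.0135,-0.0033,0],[0,0,0.005],1],
    [[-0.018,-0.0045,0],[0,0,0.005],1],
    [[-0.02,-0.0048,0],[0,0,0.005],1],
    [[-0.02,-0.0048,0],[0,0,0.005],1],
    [[-0.016,-0.004,0],[0,0,0.005],1],
    [[-0.009,-0.002,0],[0,0,0.0064],1],
    [[-0.005,-0.001,0],[0,0,0],1],
    [[0,0,0],[0,0,0],1],
    [[0,0,0],[0,0,0],1],
    [[0,0,0],[0,0,0],1],
  ],
)

```text
t: 12.13
ee_pos: [495.5, 95.5, 152.1]
orientation: [-0.527, -3.096, 0.0]
ft_force: [0.5, 0.2, -1.9]
width: 40.0
```

```bash
python3 - <<'E'
from h import *
o,im=snap('wrist','w4')
cv2.imwrite('pics/w4b.png',cv2.resize(im,None,fx=1.5,fy=1.5,interpolation=cv2.INTER_CUBIC))
plan([496,95.2,152],1.2328,1,1)
E
```

```text
[495.5  95.5 152.1] [-5.2750e-01 -3.0959e+00  4.0000e-04] az 1.2333 t 12.1333 F [ 0.5  0.2 -1.9] w 40.0
from [495.6  95.5 152.3] az 1.2335 d [ 0.4 -0.3 -0.3] w [-0.0003 -0.0008  0.0007]
[[[-0.0005,-0.0002,0.0003],[-0.0,-0.001,0.001],1]]
```

View pics/w4b.png

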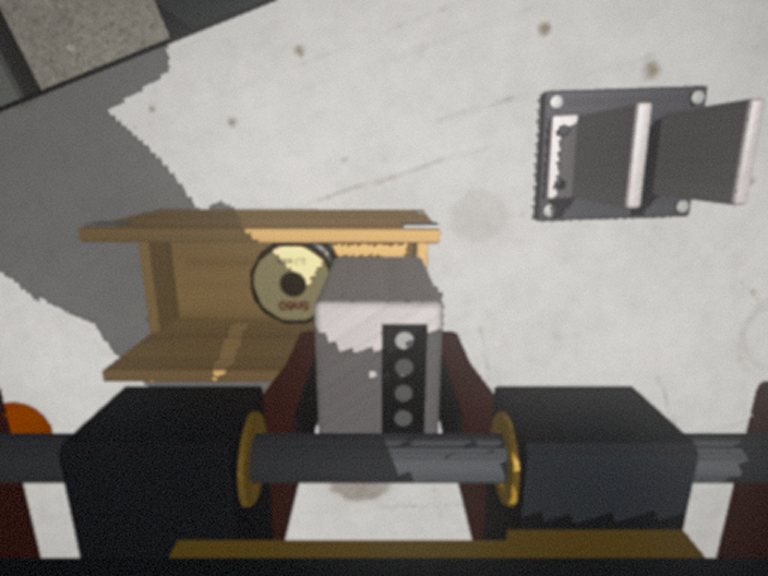

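```bash
python3 - <<'E'
from fit2 import *
o=pickle.load(open('pics/w4.pkl','rb'))
c=[477.4,41.4,-.338];im=cv2.imread('pics/w4.png')
k=3.0;im=cv2.resize(im[130:265,40:305],None,fx=k,fy=k,interpolation=cv2.INTER_CUBIC)
def ln(a,b,col):
    u=(projw(W(c,np.array([a,b],float)),o)-[40,130])*k;cv2.line(im,tuple(u[0].astype(int)),tuple(u[1].astype(int)),col,1)
for x in(-41,-34,34,41): ln([x,-88,90],[x,88,90],(0,0,255))
ln([-41,-88,0],[-41,88,0],(255,255,0))
for y in (-88,-81,81,88): ln([-34,y,36],[34,y,36],(255,0,0))
a=np.linspace(0,6.28,40);u=(projw(W(c,np.c_[27*np.cos(a),6+27*np.sin(a),a*0+40]),o)-[40,130])*k
cv2.polylines(im,[u.astype(np.int32)],True,(0,255,0),1)
m=[495.6,95.5,-.3375]; z=152.3-42.4+70
for a,b in (([-30,-20,z],[-30,20,z]),([-30,-20,z],[30,-20,z]),([-30,20,z],[30,20,z])):
    u=(projw(W(m,np.array([a,b],float)),o)-[40,130])*k;cv2.line(im,tuple(u[0].astype(int)),tuple(u[1].astype(int)),(255,0,255),1)
cv2.imwrite('pics/w4fit.png',im)
E
```

```text
(no output)
```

View pics/w4fit.png

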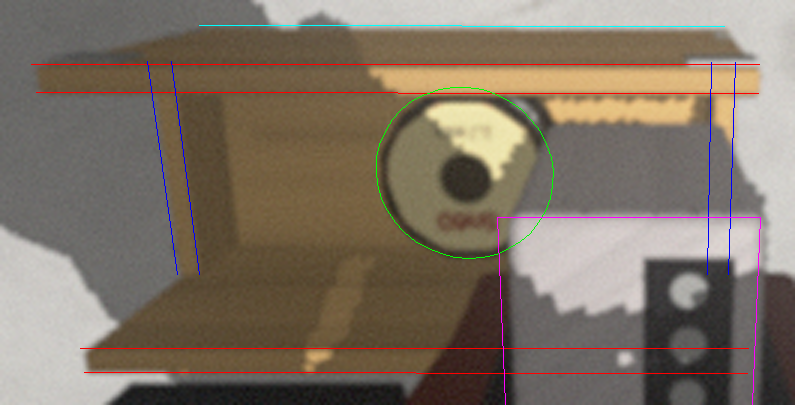

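The crate and spool overlays match within about 1 mm and the module sits centred over the short gap. I'm lowering it in stages.

Call:
carry_out(
  rows=[
    [[0,0,0.01],[0,0,0],1],
    [[0,0,0.012],[0,0,0],1],
    [[0,0,0.012],[0,0,0],1],
    [[0,0,0.012],[0,0,0],1],
    [[0,0,0.008],[0,0,0],1],
    [[0,0,0],[0,0,0],1],
  ],
)

```text
t: 12.68
ee_pos: [494.9, 95.2, 96.5]
orientation: [-0.527, -3.094, 0.002]
ft_force: [-0.4, -0.3, -3.2]
width: 39.9
```

Call:
carry_out(
  rows=[
    [[0,0,0.01],[0,0,0],1],
    [[0,0,0.01],[0,0,0],1],
    [[0,0,0.01],[0,0,0],1],
    [[0,0,0.008],[0,0,0],1],
    [[0,0,0.005],[0,0,0],1],
    [[0,0,0],[0,0,0],1],
  ],
)

```text
t: 13.18
ee_pos: [495.6, 95.0, 54.1]
orientation: [-0.528, -3.095, 0.001]
ft_force: [-0.1, 0.5, -2.1]
width: 39.7
```

Call:
carry_out(
  rows=[
    [[0,0,0.003],[0,0,0],1],
    [[0,0,0.0015],[0,0,0],1],
    [[0,0,0],[0,0,0],1],
  ],
)

```text
t: 13.43
ee_pos: [496.5, 95.2, 50.8]
orientation: [0.528, 3.097, 0.0]
ft_force: [-0.4, -0.1, -3.2]
width: 40.0
```

Call:
carry_out(
  rows=[
    [[0,0,0.0008],[0,0,0],1],
    [[0,0,0],[0,0,0],1],
  ],
)

```text
t: 13.6
ee_pos: [496.6, 95.2, 50.3]
orientation: [0.528, 3.096, 0.0]
ft_force: [0.1, 0.0, -2.2]
width: 39.8
```

Call:
carry_out(
  rows=[
    [[0,0,0.0007],[0,0,0],1],
    [[0,0,0],[0,0,0],1],
  ],
)

```text
t: 13.77
ee_pos: [496.5, 95.2, 49.5]
orientation: [0.528, 3.097, 0.0]
ft_force: [-0.5, -0.1, -2.2]
width: 39.7
```

Call:
carry_out(
  rows=[
    [[0,0,0.0007],[0,0,0],1],
    [[0,0,0],[0,0,0],1],
  ],
)

```text
t: 13.93
ee_pos: [496.4, 95.2, 48.7]
orientation: [0.528, 3.097, 0.0]
ft_force: [-0.9, -0.1, -3.2]
width: 40.0
```

Call:
carry_out(
  rows=[
    [[0,0,0.0006],[0,0,0],1],
    [[0,0,0],[0,0,0],1],
  ],
)

```text
t: 14.1
ee_pos: [496.5, 95.2, 48.6]
orientation: [0.528, 3.097, -0.0]
ft_force: [-2.3, -0.4, 5.4]
width: 40.1
```

The module touched the floor at 5 N, so I'm releasing.

Call:
carry_out(
  rows=[
    [[0,0,0],[0,0,0],0.7],
    [[0,0,0],[0,0,0],0.5],
    [[0,0,0],[0,0,0],0.2],
    [[0,0,0],[0,0,0],0],
    [[0,0,0],[0,0,0],0],
    [[0,0,0],[0,0,0],0],
  ],
)

```text
t: 14.6
ee_pos: [496.5, 95.2, 48.1]
orientation: [0.528, 3.097, 0.0]
ft_force: [0.0, 0.1, -0.4]
width: 67.2
```

Call:
carry_out(
  rows=[
    [[0,0,-0.015],[0,0,0],0],
    [[0,0,-0.03],[0,0,0],0],
    [[0,0,-0.035],[0,0,0],0],
    [[0,0,-0.035],[0,0,0],0],
    [[0,0,-0.035],[0,0,0],0],
    [[0,0,-0.03],[0,0,0],0],
    [[0.02,0,-0.01],[0,0,0],0],
    [[0.03,0,0],[0,0,0],0],
    [[0,0,0],[0,0,0],0],
    [[0,0,0],[0,0,0],0],
  ],
)

```text
t: 15.43
ee_pos: [448.4, 112.0, 238.3]
orientation: [0.527, 3.097, 0.0]
ft_force: [-0.1, 0.8, -0.4]
width: 87.9
```

```bash
python3 - <<'E'
from h import *
o,im=snap('wrist','w5')
cv2.imwrite('pics/w5b.png',cv2.resize(im,None,fx=1.5,fy=1.5,interpolation=cv2.INTER_CUBIC))
im=cv2.imread('pics/top0.png')
E
```

```text
[448.4 112.  238.3] [5.2650e-01 3.0969e+00 1.0000e-04] az 1.234 t 15.4333 F [-0.1  0.8 -0.4] w 87.9
```

View pics/w5b.png

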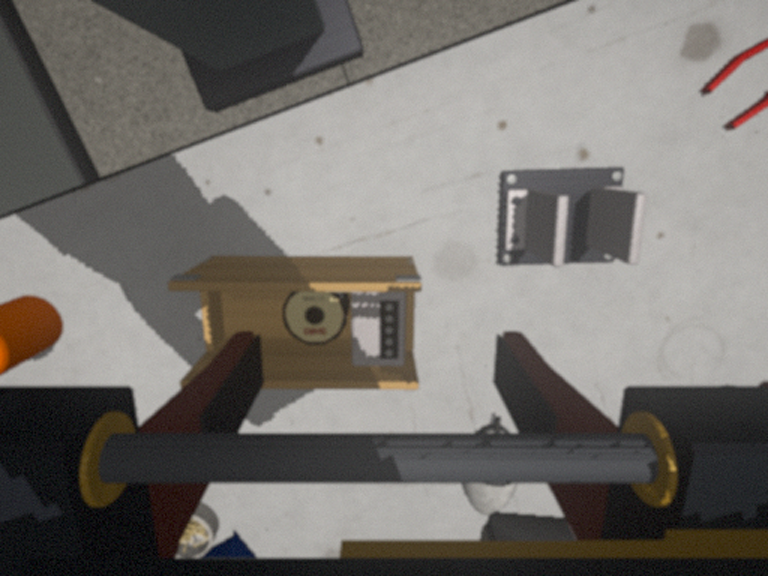

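The module stands in the short gap at about (352–405, 292–365), upright and inside the walls. Next is the capacitor. The candidates in the top view are grey (383,220) and orange (340,198), (340,245) and (385,260). The grey one fits "grey can, black top", and only the orange ones are look-alikes.

```bash
python3 - <<'E'
from h import *
u=np.array([[308,371],[150,285],[150,452],[316,518]])/3.7+[300,120]-.36
p=unproj('top',u,70);print(p.round(1))
d=p[1:]-p[0];print(np.hypot(d[:,0],d[:,1]),np.arctan2(d[:,1],d[:,0]))
b=unproj('top',np.array([[75,102]])/3.7+[300,120],22);print('dish',b)
plan([440,-250,260],1.234,10,0)
E
```

```text
[[ 472.7 -306.9   70. ]
 [ 526.  -205.8   70. ]
 [ 418.9 -205.9   70. ]
 [ 379.6 -311.    70. ]]
[114.25309889 114.44485401  93.23896347] [ 1.08537594  2.05998074 -3.09714258]
dish [[ 654.18777304 -164.51955457   22.        ]]
from [449.3 111.9 238.2] az 1.2335 d [  -9.3 -361.9   21.8] w [ 0.0003  0.0007 -0.0005]
10 x [[-0.0111, -0.0345, -0.0022], [0.0, 0.0, -0.0], 0]
```

```bash
python3 - <<'E'
from h import *
plan([425,-300,250],1.534,12,0)
E
```

```text
from [449.3 111.9 238.2] az 1.2335 d [ -24.3 -411.9   11.8] w [ 2.000e-04  7.000e-04 -3.005e-01]
[[[-0.0094,-0.0331,-0.001],[0.0,0.0,-0.025],0],[[-0.0086,-0.0333,-0.001],[0.0,0.0,-0.025],0],[[-0.0078,-0.0335,-0.001],[0.0,0.0,-0.025],0],[[-0.0069,-0.0337,-0.001],[0.0,0.0,-0.025],0],[[-0.0061,-0.0338,-0.001],[0.0,0.0,-0.025],0],[[-0.0052,-0.034,-0.001],[0.0,0.0,-0.025],0],[[-0.0044,-0.0341,-0.001],[0.0,0.0,-0.025],0],[[-0.0035,-0.0342,-0.001],[0.0,0.0,-0.025],0],[[-0.0027,-0.0343,-0.001],[0.0,0.0,-0.025],0],[[-0.0018,-0.0343,-0.001],[0.0,0.0,-0.025],0],[[-0.001,-0.0344,-0.001],[0.0,0.0,-0.025],0],[[-0.0001,-0.0344,-0.001],[0.0,0.0,-0.025],0]]
```

Call:
carry_out(
  rows=[
    [[-0.0094,-0.033,-0.001],[0,0,-0.025],0],
    [[-0.0086,-0.0333,-0.001],[0,0,-0.025],0],
    [[-0.0078,-0.0335,-0.001],[0,0,-0.025],0],
    [[-0.007,-0.0337,-0.001],[0,0,-0.025],0],
    [[-0.006,-0.0338,-0.001],[0,0,-0.025],0],
    [[-0.0052,-0.034,-0.001],[0,0,-0.025],0],
    [[-0.0044,-0.034,-0.001],[0,0,-0.025],0],
    [[-0.0035,-0.034,-0.001],[0,0,-0.025],0],
    [[-0.0027,-0.034,-0.001],[0,0,-0.025],0],
    [[-0.0018,-0.034,-0.001],[0,0,-0.025],0],
    [[-0.001,-0.034,-0.001],[0,0,-0.025],0],
    [[0,-0.034,-0.001],[0,0,-0.025],0],
  ],
)

```text
t: 16.48
ee_pos: [424.5, -301.1, 249.6]
orientation: [-0.059, -3.141, -0.0]
ft_force: [1.7, 0.9, 0.9]
width: 88.0
```

Call:
carry_out(
  rows=[
    [[0,0,0],[0,0,0],0],
    [[0,0,0],[0,0,0],0],
    [[0,0,0],[0,0,0],0],
  ],
)

```text
t: 16.73
ee_pos: [424.4, -298.5, 249.3]
orientation: [-0.062, -3.14, -0.002]
ft_force: [0.2, 0.4, 0.4]
width: 87.9
```

```bash
python3 - <<'E'
from h import *
o,im=snap('wrist','w6')
cv2.imwrite('pics/w6b.png',cv2.resize(im,None,fx=1.5,fy=1.5,interpolation=cv2.INTER_CUBIC))
cv2.imwrite('pics/w6c.png',cv2.resize(im[170:290,200:330],None,fx=4.6,fy=4.6,interpolation=cv2.INTER_CUBIC))
E
```

```text
[ 424.4 -298.5  249.3] [-6.1800e-02 -3.1398e+00 -1.7000e-03] az 1.5314 t 16.7333 F [0.2 0.4 0.4] w 87.9
```

View pics/w6b.png

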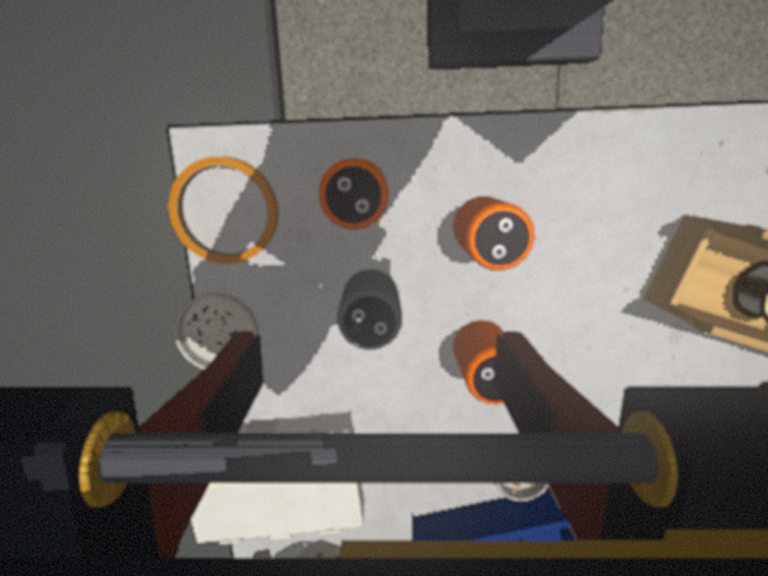

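View pics/w6c.png

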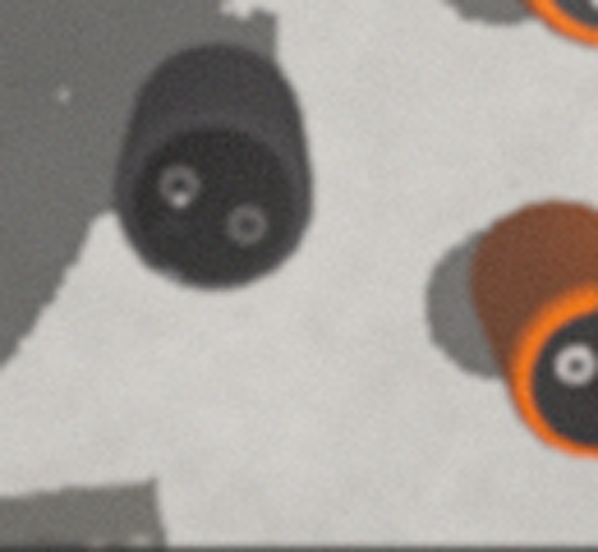

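The enlarged crop confirms a grey can with a black top and two terminals, top centre at about (214,198) in the crop. I'll work out its position.

```bash
python3 - <<'E'
from fit2 import *
o=pickle.load(open('pics/w6.pkl','rb'))
def sil(x,y):
    a=np.linspace(0,2*np.pi,90);q=[]
    for z in (0,70): q.append(np.c_[x+26*np.cos(a),y+26*np.sin(a),a*0+z])
    return (projw(np.vstack(q),o)-[200,170])*4.6
# silhouette extents: left 117,right 312,top 43,bottom 290
def f(v):
    u=sil(v[0],v[1]);return [u[:,0].min()-117,u[:,0].max()-312,u[:,1].min()-43,u[:,1].max()-290]
r=least_squares(f,[472,-305]);print(r.x,r.fun)
plan([r.x[0],r.x[1],120],1.534,1,0)
E
```

```text
[ 473.65553025 -305.28558858] [-5.0782873   5.08162327 -5.43055236  5.20340696]
from [ 424.5 -297.9  249.4] az 1.5326 d [  49.2   -7.4 -129.4] w [ 0.0009 -0.001  -0.0014]
[[[-0.0496,-0.0056,0.1294],[0.001,-0.001,-0.001],0]]
```

Call:
carry_out(
  rows=[
    [[-0.0165,-0.002,0.02],[0,0,0],0],
    [[-0.0165,-0.002,0.025],[0,0,0],0],
    [[-0.0165,-0.0016,0.025],[0,0,0],0],
    [[0,0,0.03],[0,0,0],0],
    [[0,0,0.03],[0,0,0],0],
    [[0,0,0],[0,0,0],0],
    [[0,0,0],[0,0,0],0],
  ],
)

```text
t: 17.37
ee_pos: [473.2, -304.1, 119.1]
orientation: [-0.057, -3.138, -0.004]
ft_force: [0.5, 0.1, 0.2]
width: 88.2
```

```bash
python3 - <<'E'
from h import *
o,im=snap('wrist','w7')
cv2.imwrite('pics/w7b.png',cv2.resize(im,None,fx=1.5,fy=1.5,interpolation=cv2.INTER_CUBIC))
plan([473.7,-305.3,42],1.534,1,0)
E
```

```text
[ 473.2 -304.1  119.1] [-0.0573 -3.1378 -0.0035] az 1.5343 t 17.3667 F [0.5 0.1 0.2] w 88.2
from [ 474.2 -305.1  120.7] az 1.534 d [ -0.5  -0.2 -78.7] w [ 0.0003 -0.0004 -0.    ]
[[[0.0005,-0.0002,0.0787],[0.0,-0.0,-0.0],0]]
```

View pics/w7b.png

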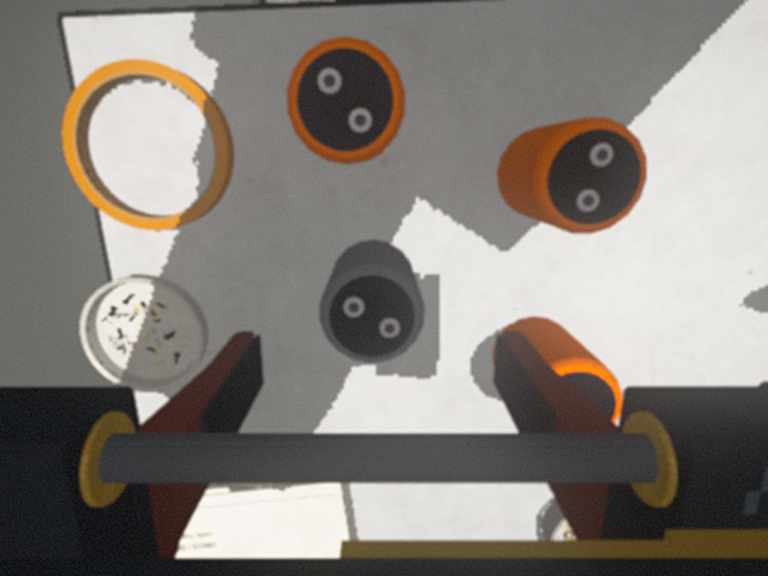

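```bash
python3 - <<'E'
from fit2 import *
o=pickle.load(open('pics/w7.pkl','rb'))
def sil(x,y):
    a=np.linspace(0,2*np.pi,90);q=[]
    for z in (0,70): q.append(np.c_[x+26*np.cos(a),y+26*np.sin(a),a*0+z])
    return projw(np.vstack(q),o)*1.5
def f(v):
    u=sil(v[0],v[1]);return [u[:,0].min()-320,u[:,0].max()-423,u[:,1].min()-240,u[:,1].max()-362]
r=least_squares(f,[472,-305]);print(r.x,r.fun)
E
```

```text
[ 473.25351018 -306.0357157 ] [-2.70962379  2.71496672 -2.74795645  2.59154668]
```

The second view agrees within 1 mm. I'm descending to grip.

Call:
carry_out(
  rows=[
    [[0.0006,-0.0005,0.02],[0,0,0],0],
    [[0,0,0.025],[0,0,0],0],
    [[0,0,0.02],[0,0,0],0],
    [[0,0,0.0137],[0,0,0],0],
    [[0,0,0],[0,0,0],0.2],
    [[0,0,0],[0,0,0],1],
    [[0,0,0],[0,0,0],1],
    [[0,0,0],[0,0,0],1],
    [[0,0,0],[0,0,0],1],
    [[0,0,0],[0,0,0],1],
    [[0,0,0],[0,0,0],1],
    [[0,0,0],[0,0,0],1],
  ],
)

```text
t: 18.42
ee_pos: [473.8, -306.8, 42.4]
orientation: [0.06, 3.14, -0.001]
ft_force: [-1.5, 0.6, 8.1]
width: 51.3
```

Call:
carry_out(
  rows=[
    [[0,0,-0.005],[0,0,0],1],
    [[0,0,-0.01],[0,0,0],1],
    [[0,0,-0.02],[0,0,0],1],
    [[0,0,-0.02],[0,0,0],1],
    [[0,0,-0.02],[0,0,0],1],
    [[0,0,-0.02],[0,0,0],1],
    [[0,0,-0.015],[0,0,0],1],
    [[0,0,-0.005],[0,0,0],1],
    [[0,0,0],[0,0,0],1],
    [[0,0,0],[0,0,0],1],
  ],
)

```text
t: 19.25
ee_pos: [472.9, -306.1, 156.2]
orientation: [-0.06, -3.141, -0.0]
ft_force: [-1.0, 0.2, -2.1]
width: 51.6
```

```bash
python3 - <<'E'
from h import *
c=[477.4,41.4,-.338];ly=-51
t=[c[0]-np.sin(c[2])*ly,c[1]+np.cos(c[2])*ly];print(t)
o,im=snap('wrist','w8')
cv2.imwrite('pics/w8b.png',cv2.resize(im,None,fx=1.5,fy=1.5,interpolation=cv2.INTER_CUBIC))
plan([t[0],t[1],158],1.2328,12,1)
E
```

```text
[np.float64(460.4883532282671), np.float64(-6.7144074417230755)]
[ 472.9 -306.1  156.2] [-5.9700e-02 -3.1408e+00 -2.0000e-04] az 1.5328 t 19.25 F [-1.   0.2 -2.1] w 51.6
from [ 472.6 -305.9  155.6] az 1.5328 d [-12.1 299.2   2.4] w [ 0.0005 -0.0013  0.3   ]
[[[0.002,0.0249,-0.0002],[0.0,-0.0,0.025],1],[[0.0026,0.0248,-0.0002],[0.0,-0.0,0.025],1],[[0.0032,0.0247,-0.0002],[0.0,-0.0,0.025],1],[[0.0038,0.0247,-0.0002],[0.0,-0.0,0.025],1],[[0.0044,0.0246,-0.0002],[0.0,-0.0,0.025],1],[[0.005,0.0244,-0.0002],[0.0,-0.0,0.025],1],[[0.0057,0.0243,-0.0002],[0.0,-0.0,0.025],1],[[0.0063,0.0242,-0.0002],[0.0,-0.0,0.025],1],[[0.0069,0.024,-0.0002],[0.0,-0.0,0.025],1],[[0.0075,0.0238,-0.0002],[0.0,-0.0,0.025],1],[[0.008,0.0236,-0.0002],[0.0,-0.0,0.025],1],[[0.0086,0.0234,-0.0002],[0.0,-0.0,0.025],1]]
```

View pics/w8b.png

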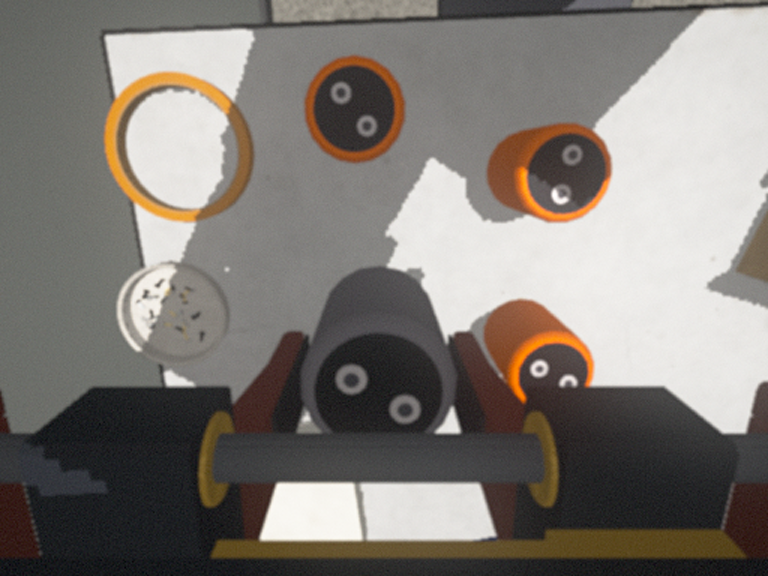

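The capacitor is gripped upright. I'm carrying it to the long gap.

Call:
carry_out(
  rows=[
    [[0.001,0.012,0],[0,0,0.025],1],
    [[0.0026,0.025,0],[0,0,0.025],1],
    [[0.0035,0.027,0],[0,0,0.025],1],
    [[0.004,0.028,0],[0,0,0.025],1],
    [[0.005,0.028,0],[0,0,0.025],1],
    [[0.0055,0.028,0],[0,0,0.025],1],
    [[0.0062,0.028,0],[0,0,0.025],1],
    [[0.007,0.028,0],[0,0,0.025],1],
    [[0.0076,0.028,0],[0,0,0.025],1],
    [[0.008,0.027,0],[0,0,0.025],1],
    [[0.0075,0.021,0],[0,0,0.025],1],
    [[0.004,0.011,0],[0,0,0.025],1],
  ],
)

```text
t: 20.3
ee_pos: [461.5, -5.9, 155.2]
orientation: [-0.527, -3.094, 0.0]
ft_force: [0.3, -1.1, -0.8]
width: 51.5
```

Call:
carry_out(
  rows=[
    [[0,0,0],[0,0,0],1],
    [[0,0,0],[0,0,0],1],
    [[0,0,0],[0,0,0],1],
  ],
)

```text
t: 20.55
ee_pos: [462.5, -8.6, 155.8]
orientation: [-0.527, -3.096, 0.001]
ft_force: [-1.1, 0.5, -1.3]
width: 51.7
```

```bash
python3 - <<'E'
from h import *
plan([460.5,-6.7,158],1.2328,1,1)
E
```

```text
from [462.5  -8.6 155.8] az 1.2335 d [-2.   1.9  2.2] w [-0.0006 -0.001   0.0007]
[[[0.0025,0.0011,-0.0022],[-0.001,-0.001,0.001],1]]
```

Call:
carry_out(
  rows=[
    [[0.0025,0.001,0],[0,0,0],1],
    [[0,0,0],[0,0,0],1],
    [[0,0,0],[0,0,0],1],
  ],
)

```text
t: 20.8
ee_pos: [460.6, -6.9, 156.3]
orientation: [-0.53, -3.096, 0.0]
ft_force: [-0.3, -0.6, -1.8]
width: 51.2
```

```bash
python3 - <<'E'
from fit2 import *
o,im=snap('wrist','w9')
c=[477.4,41.4,-.338]
k=1.5;im=cv2.resize(im,None,fx=k,fy=k,interpolation=cv2.INTER_CUBIC)
def ln(a,b,col):
    u=projw(W(c,np.array([a,b],float)),o)*k;cv2.line(im,tuple(u[0].astype(int)),tuple(u[1].astype(int)),col,1)
for x in(-41,-34,34,41): ln([x,-88,90],[x,88,90],(0,0,255))
for y in (-88,-81,81,88): ln([-34,y,36],[34,y,36],(255,0,0))
a=np.linspace(0,6.28,60);zt=o['ee_pos'][2]-42.4+70
u=projw(np.c_[o['ee_pos'][0]+26*np.cos(a),o['ee_pos'][1]+26*np.sin(a),a*0+zt],o)*k
cv2.polylines(im,[u.astype(np.int32)],True,(0,255,0),1)
cv2.imwrite('pics/w9b.png',im)
E
```

```text
[460.6  -6.9 156.3] [-5.2970e-01 -3.0963e+00  1.0000e-04] az 1.2319 t 20.8 F [-0.3 -0.6 -1.8] w 51.2
```

View pics/w9b.png

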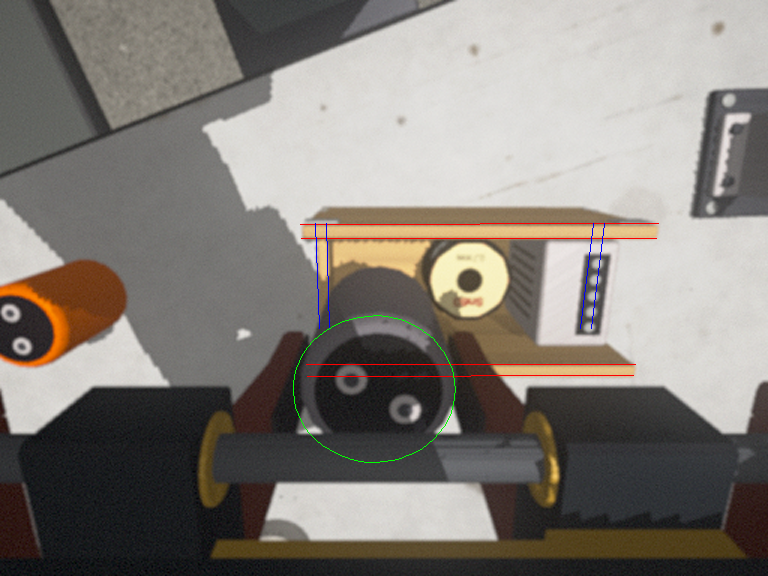

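Everything lines up, so I'm lowering.

Call:
carry_out(
  rows=[
    [[0,0,0.01],[0,0,0],1],
    [[0,0,0.015],[0,0,0],1],
    [[0,0,0.015],[0,0,0],1],
    [[0,0,0.012],[0,0,0],1],
    [[0,0,0.008],[0,0,0],1],
    [[0,0,0],[0,0,0],1],
  ],
)

```text
t: 21.35
ee_pos: [459.6, -6.4, 94.6]
orientation: [-0.528, -3.094, 0.001]
ft_force: [-0.8, 0.6, -2.4]
width: 51.2
```

Call:
carry_out(
  rows=[
    [[0,0,0.01],[0,0,0],1],
    [[0,0,0.01],[0,0,0],1],
    [[0,0,0.01],[0,0,0],1],
    [[0,0,0.008],[0,0,0],1],
    [[0,0,0.004],[0,0,0],1],
    [[0,0,0],[0,0,0],1],
    [[0,0,0],[0,0,0],1],
  ],
)

```text
t: 21.93
ee_pos: [460.7, -6.3, 54.1]
orientation: [-0.528, -3.096, 0.0]
ft_force: [0.5, 0.2, -1.4]
width: 51.7
```

Call:
carry_out(
  rows=[
    [[0,0,0.003],[0,0,0],1],
    [[0,0,0.001],[0,0,0],1],
    [[0,0,0],[0,0,0],1],
  ],
)

```text
t: 22.18
ee_pos: [460.9, -6.4, 50.4]
orientation: [0.528, 3.097, 0.0]
ft_force: [-0.3, 0.4, -1.8]
width: 51.5
```

Call:
carry_out(
  rows=[
    [[0,0,0.0007],[0,0,0],1],
    [[0,0,0],[0,0,0],1],
  ],
)

```text
t: 22.35
ee_pos: [460.9, -6.4, 49.8]
orientation: [0.528, 3.097, 0.0]
ft_force: [-1.0, -0.5, -1.5]
width: 51.2
```

Call:
carry_out(
  rows=[
    [[0,0,0.0007],[0,0,0],1],
    [[0,0,0],[0,0,0],1],
  ],
)

```text
t: 22.52
ee_pos: [460.8, -6.3, 49.0]
orientation: [0.528, 3.097, 0.0]
ft_force: [0.2, 1.0, -2.1]
width: 51.3
```

Call:
carry_out(
  rows=[
    [[0,0,0.0006],[0,0,0],1],
    [[0,0,0],[0,0,0],1],
  ],
)

```text
t: 22.68
ee_pos: [460.8, -6.4, 48.5]
orientation: [0.528, 3.097, 0.0]
ft_force: [0.4, 0.5, 0.1]
width: 51.5
```

Call:
carry_out(
  rows=[
    [[0,0,0.0006],[0,0,0],1],
    [[0,0,0],[0,0,0],1],
  ],
)

```text
t: 22.85
ee_pos: [460.8, -6.4, 48.4]
orientation: [0.528, 3.097, 0.0]
ft_force: [-2.3, 0.1, 10.1]
width: 51.3
```

The capacitor is on the floor. I'm releasing and retreating.

Call:
carry_out(
  rows=[
    [[0,0,0],[0,0,0],0.6],
    [[0,0,0],[0,0,0],0.4],
    [[0,0,0],[0,0,0],0.1],
    [[0,0,0],[0,0,0],0],
    [[0,0,0],[0,0,0],0],
    [[0,0,0],[0,0,0],0],
  ],
)

```text
t: 23.35
ee_pos: [460.8, -6.3, 47.7]
orientation: [-0.528, -3.097, 0.0]
ft_force: [-0.2, 0.8, -0.5]
width: 75.9
```

Call:
carry_out(
  rows=[
    [[0,0,-0.015],[0,0,0],0],
    [[0,0,-0.03],[0,0,0],0],
    [[0,0,-0.035],[0,0,0],0],
    [[0,0,-0.035],[0,0,0],0],
    [[0,0,-0.035],[0,0,0],0],
    [[0,0,-0.03],[0,0,0],0],
    [[0.02,0.01,0],[0,0,0],0],
    [[0.02,0.02,0],[0,0,0],0],
    [[0,0.01,0],[0,0,0],0],
    [[0,0,0],[0,0,0],0],
    [[0,0,0],[0,0,0],0],
  ],
)

```text
t: 24.27
ee_pos: [436.8, 44.8, 227.7]
orientation: [0.526, 3.097, -0.0]
ft_force: [0.5, -0.5, 0.3]
width: 87.5
```

```bash
python3 - <<'E'
from h import *
o,im=snap('wrist','w10')
cv2.imwrite('pics/w10b.png',cv2.resize(im,None,fx=1.5,fy=1.5,interpolation=cv2.INTER_CUBIC))
o,im=snap('scene','s2')
cv2.imwrite('pics/s2b.png',cv2.resize(im[130:270,220:400],None,fx=4.2,fy=4.2,interpolation=cv2.INTER_CUBIC))
o,im=snap('top','t2')
cv2.imwrite('pics/t2b.png',cv2.resize(im,None,fx=1.5,fy=1.5,interpolation=cv2.INTER_CUBIC))
E
```

```text
[436.8  44.8 227.7] [ 5.256e-01  3.097e+00 -4.000e-04] az 1.2346 t 24.2667 F [ 0.5 -0.5  0.3] w 87.5
[436.7  44.4 227.6] [-5.270e-01 -3.097e+00  6.000e-04] az 1.2337 t 24.3167 F [-0.4  0.2  0.3] w 87.9
[436.6  44.2 227.5] [-5.2810e-01 -3.0965e+00  6.0000e-04] az 1.233 t 24.3667 F [-0.2  0.6 -0.5] w 88.1
```

View pics/w10b.png

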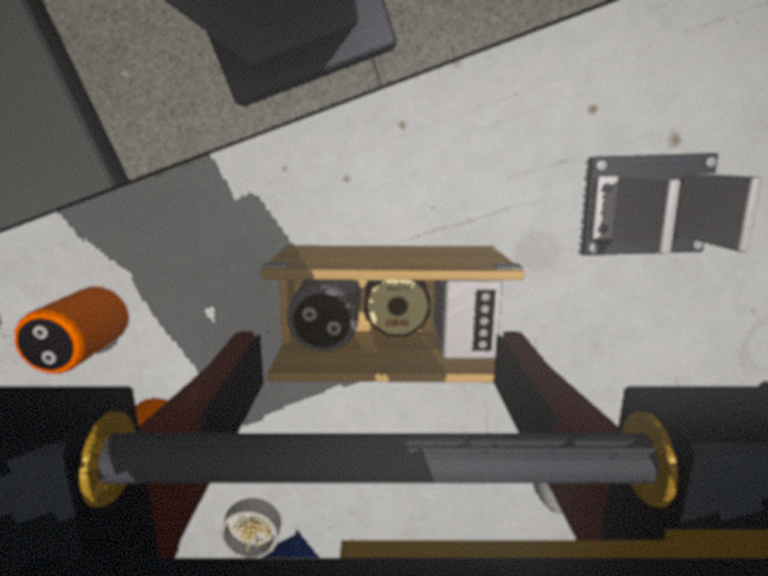

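View pics/s2b.png

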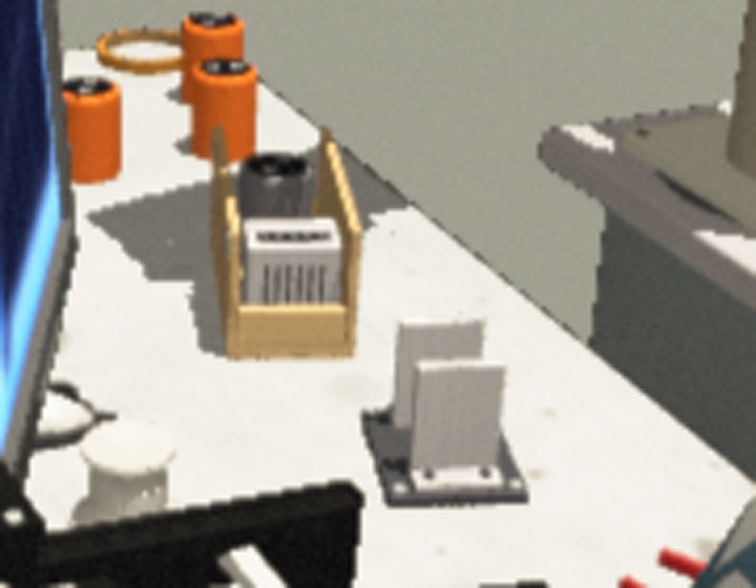

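View pics/t2b.png

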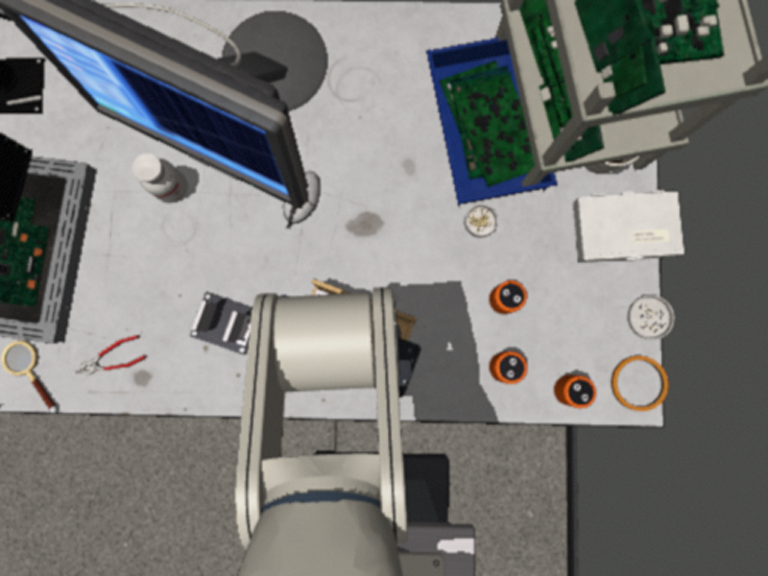

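The last views all agree:
- **Wrist view:** capacitor at (323,320) and module at (470,318), one on each side of the spool at (397,305).
- **Scene view:** both stand upright, below the long sides.
- **Top view:** the dish at (320,147) and the mouse at (200,130) in original pixels, plus the orange cans, have not moved.

I'm handing the job in.

```bash
python3 -c "
from workcell import close_job
print(close_job())"
```

```text
the job is handed in; nothing more can be done
None
```

The power module and the can capacitor are both packed upright in the crate, and I handed the job in at about 24 s of the 72 s allowed.

- **Module:** I lifted it from the cradle by its 60 mm width and stood it on the bench. I then regripped it across its 40 mm width and lowered it into the short gap, releasing it on a light floor contact of about 5 N.
- **Capacitor:** I took the one grey can, leaving the three orange look-alikes alone, and lowered it into the long gap, releasing at about 10 N.

The last wrist and scene pictures show both standing on either side of the spool, with their tops below the long sides. In the top picture the mouse and dish have not moved. The gripper was open and clear of everything.

No check failed. The largest disagreement was 1–2 mm between the predicted outlines and the wrist pictures, inside the roughly 4 mm clearance. The highest force reading was about 21 N, when I set the module on the bench to regrip. I only read forces at the end of each move, so a brief higher peak is possible. The hand-in gave no verdict.

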